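# Shift the shaker's gear lever into the green slot

## Task

Change the gear of the bench shaker: with closed fingertips, push its black-knobbed selector lever through the H-gate, out of the middle column, along the cross slot and fully home into the slot marked by the green tag, then leave it there. Only push the lever, gently: do not grip it, and do not shift it into the slots of the red, yellow or blue tags on the way. Leave the cups, bottles and beaker standing where they are.

Things in the scene. Friction and masses are not known exactly. Their poses are not given: they have to be found in the camera images.
- shaker: Blue orbital shaker fixed to the bench; housing x from -80 to +280 mm, y +-160 mm, deck 100 mm high. Origin on the bench right under the centre of the H-gate; x axis from the gate towards the steel shaking platform at its back (x +100 to +270 mm, top 121 mm high, two flasks clamped on it, 206 mm high, at x 190, y +-75 mm), z up.
- gate (a point): Centre of the H-gate, on the top face of its grey plate (112 mm along the shaker's x, 132 mm along y), 110 mm above the bench. Slots 16 mm wide: one cross slot along y at x = 0 (neutral) joins three columns along x at y = -40, 0 and +40 mm. Corners between slots are rounded, so a stem a few mm off neutral is guided in.
- lever: Selector lever, stem 10 mm thick along its z; origin on its pivot axis 30 mm above the bench. Tilts about the shaker's y up to 0.32 rad either way (slot ends) and slides along y 40 mm either way; 3 mm play. Starts anywhere along the middle column (y = 0). Friction keeps it where left: 1.5 N at the knob moves it along a column, 2 N along the cross slot; firm stop at slot ends.
- knob (a point): Centre of the black knob, an upright cylinder 26 mm in diameter and 39 mm long, 135 mm up the lever from the pivot. Upright, its centre is 165 mm and its top 185 mm above the bench. Fully home in a slot its centre stands 43 mm from neutral along the shaker's x (and 7 mm lower), straight above that slot's tag.
- green_tag: Green flat tag, 18 x 30 mm, 2 mm thick, on the gate plate just beyond the end of the slot to select. Origin at the centre of its underside. The four tags sit at x = +-43 mm, y = +-40 mm of the shaker's frame; which colour is at which corner varies.
- red_tag: Red flat tag, 18 x 30 mm, 2 mm thick, on the gate plate just beyond the end of one of the slots to keep out of. Origin at the centre of its underside. The four tags sit at x = +-43 mm, y = +-40 mm of the shaker's frame; which colour is at which corner varies.
- yellow_tag: Yellow flat tag, 18 x 30 mm, 2 mm thick, on the gate plate just beyond the end of one of the slots to keep out of. Origin at the centre of its underside. The four tags sit at x = +-43 mm, y = +-40 mm of the shaker's frame; which colour is at which corner varies.
- blue_tag: Blue flat tag, 18 x 30 mm, 2 mm thick, on the gate plate just beyond the end of one of the slots to keep out of. Origin at the centre of its underside. The four tags sit at x = +-43 mm, y = +-40 mm of the shaker's frame; which colour is at which corner varies.
- cup_red: White sample cup with a red cap, 36 mm in diameter, 45 mm tall, on the shaker's deck to the +y side of the gate. Loose, leave it standing. Origin at the centre of its underside.
- cup_green: White sample cup with a green cap, 36 mm in diameter, 45 mm tall, on the shaker's deck to the -y side of the gate. Loose, leave it standing. Origin at the centre of its underside.
- buffer_pink: Red buffer bottle with a white cap, 48 mm in diameter, 85 mm tall, on the bench to the +y side of the shaker. Loose, leave it standing. Origin at the centre of its underside.
- buffer_green: Green buffer bottle with a white cap, 48 mm in diameter, 85 mm tall, on the bench to the -y side of the shaker. Loose, leave it standing. Origin at the centre of its underside.
- beaker: Glass beaker, 64 mm in diameter, 80 mm tall, on the bench to the -y side of the shaker. Loose, leave it standing. Origin at the centre of its underside.
- reagent: Clear bottle with a blue cap, 60 mm in diameter, 120 mm tall, on the bench to the +y side of the shaker. Loose, leave it standing. Origin at the centre of its underside.
Not all that is in view belongs to the job. What is shaped like the cup_green but purple is not meant.

How it is judged:
At the end, for the whole second after the job is handed in: The knob rests above the green tag, within 10 mm horizontally (lever home in the green slot), the lever at rest; every loose bystander within 20 mm of where it began and upright (horizontal distance between knob and green_tag below 0.01 m and linear speed of lever below 0.01 m/s and angular speed of lever below 0.05 rad/s and distance of each of cup_red, cup_green, buffer_pink, buffer_green, beaker, reagent from where it was at the start of the episode below 0.02 m and angle between each of cup_red, cup_green, buffer_pink, buffer_green, beaker, reagent's own z axis and vertical below 0.2 rad); the robot touches nothing.
It fails at once if the lever is shifted more than half-way into the red slot (horizontal distance between knob and red_tag below 0.02 m).
It fails at once if the lever is shifted more than half-way into the yellow slot (horizontal distance between knob and yellow_tag below 0.02 m).
It fails at once if the lever is shifted more than half-way into the blue slot (horizontal distance between knob and blue_tag below 0.02 m).
It fails at once if the lever is gripped or forced (more than 35 N between robot and lever) (contact force between any of the fingers, the arm and lever above 35 N).
It fails at once if a cup, bottle or the beaker is lifted, carried, pushed more than 20 mm or tipped (distance of any of cup_red, cup_green, buffer_pink, buffer_green, beaker, reagent from where it was at the start of the episode above 0.02 m or angle between any of cup_red, cup_green, buffer_pink, buffer_green, beaker, reagent's own z axis and vertical above 0.35 rad).
It also fails if it takes over 64 s, if anything falls off the work surface, if the arm or the gripper's body presses on something with over 40 N, if the wrist force passes 120 N, or if a joint passes its speed limit or range.

## Robot

A 6-joint arm with a two-finger parallel gripper is mounted at the origin on the work surface. World frame = base frame: x ahead of the robot, y to its left, z up, the work surface at z = 0. Lengths are in m, angles in rad, forces in N, time in s.
With the tool pointing down it reaches from about 0.35 to 0.775 m from the base axis. Payload 7.3 kg.
Tool frame: the origin (TCP) lies at the centre of the arm's flange, where the gripper is bolted on; the fingertips stand 178 mm ahead of it and the grasp point (between the pads) lies 159 mm ahead of it; z points along the fingers, y is the direction in which the jaws open and shut (so a half turn about z gives the same grasp; the last joint's range is limited). The gripper opens to 92 mm and grips with 3 to 60 N. Pads are 19 mm wide; open, the fingers measure 130 mm over their backs; the gripper's body (75 mm by 190 mm) begins 47 mm behind the grasp point.
Start: joints at [-1.365, 0.342, 1.524, -0, 1.275, -0.146], TCP at [0.181, -0.493, 0.405] pointing down, gripper open.
Joint ranges: [-2.53, 2.53], [-0.77, 2.02], [0.04, 2.7], [-1, 4.14], [0.28, 2.66], [-3.11, 3.11]. Speed limits (rad/s): [2.57, 2.57, 3.14, 3.14, 3.14, 3.14].

## Interface

Orientations are given as [roll, pitch, yaw] about the fixed x, y, z axes, in that order (R = Rz(yaw) Ry(pitch) Rx(roll)).
In Python, from cell import robot gives the robot as it stands. The module is installed in compiled form; this text tells all that it offers.
- The arm moves only by the shell command python3 -m handwheel 'ROWS' [FORCE]. ROWS is a JSON object of lists of equal length, an entry for each row: "offset": the shift along the tool's x, y, z in cm, a list of three; "turn": the turn, a rotation vector about the tool's x, y, z in degrees, a list of three; "jaw": the gripper command: -1 is shut, 1 is fully open, values between are in proportion. A call has exactly 8 rows; each row is the pose to reach, as a shift and turn from the pose commanded when the call began, along the tool's axes at that moment; what a row does not reach only later rows make up. A row lasts 1/12 s, in which the tool goes at most 41.7 mm and 7.16 degrees, less where a joint would pass 70% of its speed; a pose out of reach is approached as far as the arm can. A call with a gripper value outside its range is refused whole. The fingers move at their own pace and stop on an object; FORCE is the grip in N (left out, the last holds). Time passes only in rows, so rows that repeat a pose let the fingers close, or fill a call up. It gives the time, the measured TCP pose, the force and the opening at its end, in the units of the state.
- robot.observe(): the state, without advancing time (a new reading comes with each control period).
- robot.read_camera(name): name is "scene" or "top" or "wrist"; returns the picture (384x512x3 uint8, blue, green, red); there is no depth.
- robot.calibration(name): a dict with "mtx" (3x3 intrinsics, pixels), "view" (4x4, takes a point from world to camera coordinates); the wrist camera has in their place "mount" (4x4, takes a point from camera to tool coordinates, whose origin is the TCP and whose axes are the flange's). Camera axes: x right, y up, looking along -z (the intrinsics and any distortion apply to the point x, -y, -z); pixel columns grow to the right and rows downward; lengths in m; the calibration is good to about 2 mm. A picture is of the moment at which its call begins: read the wrist's pose just before it. calibration takes no time and is no camera call.
- robot.hand_in(): hands the job in, once; it reports no verdict.
The state is a dict: "time": time; "qpos": joint angles; "qvel": joint speeds; "joint_efforts": joint torques, N m; "tool_pos": TCP position; "tool_rot": TCP orientation; "contact_force": force on the tool from outside, world axes, zero at the start; "torque": the same for the moment, N m; "opening": finger opening in m.
Only numpy, scipy, OpenCV 4.12 (cv2) and the standard library are available. Lean on these libraries where they do the work, as an engineer would, in place of code of your own. Each camera call takes 0.05 s, during which the arm holds its last target. There are 200 camera calls.

## Working session

There is one attempt and no reset: what is moved stays moved. The work goes in short steps, Python scripts to look and compute and a shell command to move; the robot and the scene stay as the last step left them, time stands still between calls to the robot, and variables do not carry over. Pictures are saved under pics/ and viewed, about 8 in all and at most 12, crops included, and the job is handed in when it is done.

```bash
mkdir -p pics; python3 - <<'E'
from cell import robot
import cv2,numpy as np
for n in("top","scene"):
    cv2.imwrite(f"pics/{n}0.png",robot.read_camera(n)); c=robot.calibration(n);print(n,{k:np.round(v,3).tolist() if not isinstance(v,str) else v for k,v in c.items()})
print(robot.calibration("wrist"));print(robot.observe())
E
```

```text
top {'mtx': [[440.598, 0.0, 260.59], [0.0, 440.598, 191.913], [0.0, 0.0, 1.0]], 'view': [[0.028, -1.0, -0.0, -0.016], [0.985, 0.028, 0.172, -0.614], [-0.172, -0.005, 0.985, -1.116], [0.0, 0.0, 0.0, 1.0]]}
scene {'mtx': [[482.461, 0.0, 258.309], [0.0, 482.461, 196.511], [0.0, 0.0, 1.0]], 'view': [[0.34, 0.94, 0.004, -0.194], [-0.639, 0.228, 0.734, 0.302], [0.69, -0.252, 0.679, -1.648], [0.0, 0.0, 0.0, 1.0]]}
{'mtx': array([[313.4363724 ,   0.        , 257.26537245],
       [  0.        , 313.4363724 , 188.57625437],
       [  0.        ,   0.        ,   1.        ]]), 'mount': array([[-1.99156034e-04,  9.52647491e-01,  3.04076829e-01,
         8.38833425e-02],
       [ 9.99999738e-01,  4.01199463e-04, -6.01971813e-04,
        -2.02854580e-04],
       [-6.95462398e-04,  3.04076630e-01, -9.52647322e-01,
         1.99568007e-02],
       [ 0.00000000e+00,  0.00000000e+00,  0.00000000e+00,
         1.00000000e+00]])}
{'time': 0.1, 'qpos': array([-1.36499621e+00,  3.42650334e-01,  1.52490848e+00, -4.82071137e-06,
        1.27542014e+00, -1.46013733e-01]), 'qvel': array([-0.0002717 , -0.00148118, -0.00158442,  0.00137277,  0.00071793,
       -0.00158227]), 'joint_efforts': array([ 1.89004757e-03, -4.32002628e+01, -2.44697142e+01,  7.19080470e-02,
        5.26619924e-02, -6.73876025e-05]), 'tool_pos': array([ 0.18090439, -0.49271998,  0.40412025]), 'tool_rot': array([-3.14022043e+00, -1.97139354e-04,  3.51815122e-01]), 'contact_force': array([0.277095  , 0.60331329, 0.68486131]), 'torque': array([ 0.00091841, -0.00968951,  0.00919772]), 'opening': 0.09208806998085178}
```

View pics/top0.png

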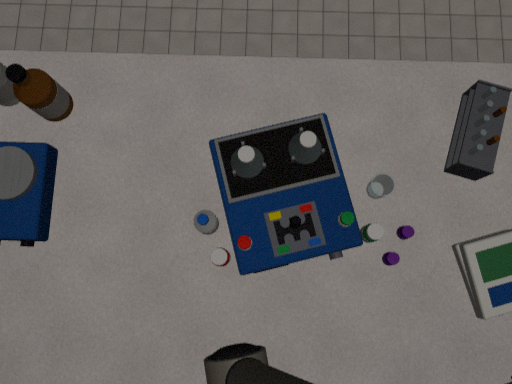

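View pics/scene0.png

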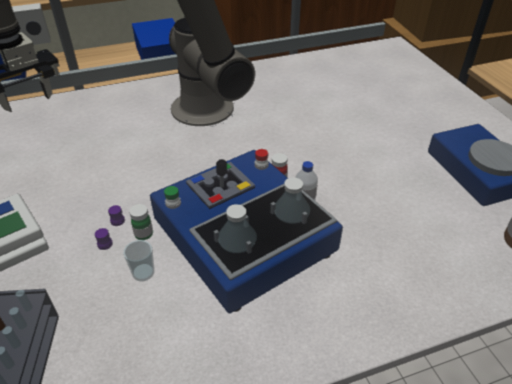

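The top view shows the gate with yellow (275,215), red (306,208), green (283,249) and blue (316,241) tags. The knob is at about (295,222). The purple items at (391,258) and (405,232) are decoys. Next I measure positions.

```bash
cat > h.py <<'E'
from cell import robot
import cv2,numpy as np
def ray(n,uv):
    c=robot.calibration(n);V=np.linalg.inv(c["view"]);m=c["mtx"]
    d=np.array([(uv[0]-m[0,2])/m[0,0],-(uv[1]-m[1,2])/m[1,1],-1]);return V[:3,3],V[:3,:3]@d
def cast(n,uv,z):
    o,d=ray(n,uv);return o+d*(z-o[2])/d[2]
def proj(n,p):
    c=robot.calibration(n);q=c["view"]@np.r_[p,1];m=c["mtx"];return np.array([m[0,0]*q[0]/-q[2]+m[0,2],m[1,1]*q[1]/q[2]+m[1,2]])
def tri(a,b):
    (o1,d1),(o2,d2)=ray(*a),ray(*b);s=np.linalg.lstsq(np.c_[d1,-d2],o2-o1,rcond=None)[0]
    p,q=o1+s[0]*d1,o2+s[1]*d2;return (p+q)/2,np.linalg.norm(p-q)
H={"yellow":[(20,35)],"green":[(45,80)],"blue":[(100,112)],"red":[(0,8),(172,180)]}
def blobs(im,col,box):
    hsv=cv2.cvtColor(im,cv2.COLOR_BGR2HSV);m=sum(cv2.inRange(hsv,(a,120,90),(b,255,255)) for a,b in H[col])
    k=np.zeros_like(m);x0,y0,x1,y1=box;k[y0:y1,x0:x1]=m[y0:y1,x0:x1]
    n,_,s,c=cv2.connectedComponentsWithStats(k);return [(c[i].round(1).tolist(),int(s[i,4])) for i in range(1,n) if s[i,4]>8]
E
python3 - <<'E'
from h import *
t=cv2.imread("pics/top0.png");s=cv2.imread("pics/scene0.png")
for c in H:
    print(c,"top",blobs(t,c,(265,200,328,258)),"scene",blobs(s,c,(188,160,255,205)))
a=cv2.resize(t[190:270,190:390],None,fx=4,fy=4,interpolation=cv2.INTER_CUBIC)
b=cv2.resize(s[145:215,150:290],None,fx=5,fy=5,interpolation=cv2.INTER_CUBIC)[:280,:]
b=cv2.resize(s[145:215,140:300],(800,280*350//350),interpolation=cv2.INTER_CUBIC)
cv2.imwrite("pics/crop.png",np.vstack([a[:320],b]))
E
```

```text
yellow top [([274.5, 215.4], 92)] scene [([242.8, 185.1], 65)]
green top [([282.9, 249.0], 44)] scene []
blue top [([314.3, 241.1], 92)] scene [([245.5, 167.6], 308), ([198.5, 176.2], 93), ([193.1, 198.2], 159), ([241.1, 198.0], 221)]
red top [([305.4, 207.6], 93)] scene [([215.1, 197.8], 70)]
```

View pics/crop.png

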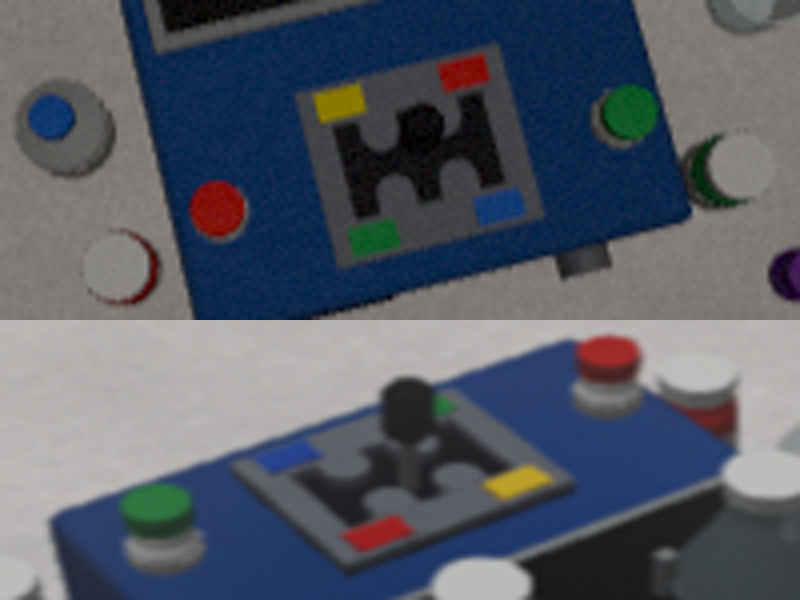

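The crop confirms the layout. Green tag is at (283,249) in the top view, front left of the gate. The knob is at top-view pixel (295.5,221) and scene pixel (221.6,167.5). The loose red-cap cup, to the left of the gate, is at about (244,242).

```bash
cat >> h.py <<'E'
def frame():
    t=cv2.imread("pics/top0.png");L={"yellow":(43,40),"red":(43,-40),"green":(-43,40),"blue":(-43,-40)}
    P={};
    for c in L:
        P[c]=cast("top",max(blobs(t,c,(265,200,328,258)),key=lambda b:b[1])[0],.112)[:2]
    A=np.array([complex(*L[c])/1000 for c in L]);B=np.array([complex(*P[c]) for c in L])
    s=np.vdot(A-A.mean(),B-B.mean())/np.vdot(A-A.mean(),A-A.mean());th=np.angle(s);o=B.mean()-A.mean()*np.exp(1j*th)
    return P,np.array([o.real,o.imag]),th,abs(s),np.abs(o+A*np.exp(1j*th)-B)
def toS(p,o,th):
    d=(complex(*p[:2])-complex(*o))*np.exp(-1j*th);return np.round([d.real*1000,d.imag*1000],1)
def toW(p,o,th):
    d=complex(*p)/1000*np.exp(1j*th)+complex(*o);return np.round([d.real,d.imag],4)
E
python3 - <<'E'
from h import *
P,o,th,s,r=frame();print(P,o,th,np.degrees(th),s,r*1000)
p,e=tri(("top",(295.5,221)),("scene",(221.6,167.5)));print("knob tri",p,e,toS(p,o,th))
t=cv2.imread("pics/top0.png");hsv=cv2.cvtColor(t,cv2.COLOR_BGR2HSV)[:,:,2]
k=cast("top",(295.5,220),.182);print("top cast",toS(k,o,th))
for n,uv,z in [("cup_red",(244.5,242),.145),("cup_green",(347.5,218),.145),("pink",(220,257),.085),("bgreen",(375.5,232),.085),("reagent",(203,219),.12),("flaskL",(246.5,153),.206),("flaskR",(308,139),.206)]:
    q=cast("top",uv,z);print(n,q.round(3),toS(q,o,th))
for l in [(0,0),(40,0),(0,40),(0,-40),(-43,40)]:print(l,toW(l,o,th))
st=robot.observe();print(st["tool_pos"],st["tool_rot"])
E
```

```text
{'yellow': array([ 0.54592427, -0.03499551]), 'red': array([ 0.56772114, -0.11184253]), 'green': array([ 0.46331702, -0.05755219]), 'blue': array([ 0.48485857, -0.13469414])} [ 0.51545525 -0.08477109] 0.2708531048548381 15.51873977619657 0.9986250133471131 [0.37633048 0.13585698 0.18202571 0.18186704]
knob tri [ 0.52794179 -0.08083351  0.16788577] 0.005121609102028588 [13.1  0.5]
top cast [12.8 -0.9]
cup_red [0.476 0.036 0.145] [ -5.8 127.2]
cup_green [ 0.541 -0.211  0.145] [  -9.5 -127.9]
pink [0.44  0.099 0.085] [-23.4 197.1]
bgreen [ 0.514 -0.293  0.085] [ -57.1 -200.4]
reagent [0.531 0.142 0.12 ] [ 75.6 214.1]
flaskL [0.679 0.036 0.206] [190.3  72.9]
flaskR [ 0.717 -0.107  0.206] [188.6 -75.4]
(0, 0) [ 0.5155 -0.0848]
(40, 0) [ 0.554  -0.0741]
(0, 40) [ 0.5048 -0.0462]
(0, -40) [ 0.5262 -0.1233]
(-43, 40) [ 0.4633 -0.0577]
[ 0.18090439 -0.49271998  0.40412025] [-3.14022043e+00 -1.97139354e-04  3.51815122e-01]
```

```bash
cat >> h.py <<'E'
from scipy.spatial.transform import Rotation as Ro
def go(xs,ys,ztip):
    "offset cm in current tool axes to put fingertip at shaker mm (xs,ys), ztip m; also report"
    P,o,th,_,_=frame();s=robot.observe();R=Ro.from_euler("xyz",s["tool_rot"]);tip=s["tool_pos"]+R.apply([0,0,.178])
    t=np.r_[toW((xs,ys),o,th),ztip+.178]; 
    print("t",round(s["time"],2),"tip S",toS(tip,o,th),"z",tip[2].round(4),"offs cm",(R.inv().apply(t-s["tool_pos"])*100).round(2),"turn z",np.degrees(s["tool_rot"][2]-th).round(2),"F_S",(Ro.from_euler("z",-th).apply(s["contact_force"])).round(1),"open",s["opening"].round(4))
E
python3 -c "
from h import *
go(50,0,.226)"
```

```text
Traceback (most recent call last):
  File "h.py", line 35, in go
    print("t",round(s["time"],2),"tip S",toS(tip,o,th),"z",tip[2].round(4),"offs cm",(R.inv().apply(t-s["tool_pos"])*100).round(2),"turn z",np.degrees(s["tool_rot"][2]-th).round(2),"F_S",(Ro.from_euler("z",-th).apply(s["contact_force"])).round(1),"open",s["opening"].round(4))
                                                                                                                                                                                                                                                              ^^^^^^^^^^^^^^^^^^
AttributeError: 'float' object has no attribute 'round'
```

```bash
sed -i 's/s\["opening"\].round(4)/round(s["opening"],4)/' h.py
python3 -c "
from h import *
go(50,0,.226)"
```

```text
t 0.1 tip S [-431.5 -303.3] z 0.2261 offs cm [ 50.44 -26.36   0.06] turn z 4.64 F_S [0.4 0.5 0.7] open 0.0921
```

```bash
python3 -m handwheel '{"offset":[[1,-0.5,0],[4,-2,0],[7,-3.6,0],[10,-5.2,0],[13,-6.8,0],[16,-8.4,0],[19,-10,0],[22,-11.5,0]],"turn":[[0,0,0.5],[0,0,1],[0,0,1.5],[0,0,2],[0,0,3],[0,0,4],[0,0,4.6],[0,0,4.6]],"jaw":[-1,-1,-1,-1,-1,-1,-1,-1]}' 10; python3 -c "
from h import *
go(50,0,.226)"
```

```text
time: 0.77
tool_pos: [0.3485, -0.3075, 0.4045]
tool_rot: [-3.141, 0.0, 0.271]
contact_force: [-0.2, -1.1, 0.4]
opening: 0.0435
t 0.77 tip S [-220.5 -169.9] z 0.2265 offs cm [ 27.04 -17.     0.05] turn z -0.01 F_S [-0.5 -1.   0.4] open 0.0435
```

```bash
python3 -m handwheel '{"offset":[[4,-2.5,0],[8,-5,0],[12,-7.5,0],[16,-10,0],[20,-12.5,0],[23.5,-14.5,0],[25.5,-16,0],[26,-16.5,0]],"turn":[[0,0,0],[0,0,0],[0,0,0],[0,0,0],[0,0,0],[0,0,0],[0,0,0],[0,0,0]],"jaw":[-1,-1,-1,-1,-1,-1,-1,-1]}'; python3 -m handwheel '{"offset":[[0,0,0],[0,0,0],[0,0,0],[0,0,0],[0,0,0],[0,0,0],[0,0,0],[0,0,0]],"turn":[[0,0,0],[0,0,0],[0,0,0],[0,0,0],[0,0,0],[0,0,0],[0,0,0],[0,0,0]],"jaw":[-1,-1,-1,-1,-1,-1,-1,-1]}'; python3 -c "
from h import *
go(48,0,.152)"
```

```text
time: 1.43
tool_pos: [0.5564, -0.0766, 0.4041]
tool_rot: [-3.14, -0.001, 0.275]
contact_force: [-0.8, -0.3, 0.6]
opening: 0.0009
time: 2.1
tool_pos: [0.5538, -0.0809, 0.4049]
tool_rot: [3.141, -0.0, 0.271]
contact_force: [1.0, -0.8, -0.3]
opening: 0.0007
t 2.1 tip S [38.1 -6.5] z 0.2269 offs cm [ 1.   -0.65  7.49] turn z -0.01 F_S [ 0.8 -1.  -0.3] open 0.0007
```

Shift out to x=48, then descend.

```bash
python3 -m handwheel '{"offset":[[0.6,-0.4,0],[1,-0.6,0],[1,-0.6,1],[1,-0.6,3],[1,-0.6,5],[1,-0.6,6.5],[1,-0.6,7.3],[1,-0.6,7.5]],"turn":[[0,0,0],[0,0,0],[0,0,0],[0,0,0],[0,0,0],[0,0,0],[0,0,0],[0,0,0]],"jaw":[-1,-1,-1,-1,-1,-1,-1,-1]}'; python3 - <<'E'
from h import *
t=robot.read_camera("top");s=robot.read_camera("scene")
a=cv2.resize(t[190:270,190:390],(800,320),interpolation=cv2.INTER_CUBIC)
b=cv2.resize(s[145:215,140:300],(800,280),interpolation=cv2.INTER_CUBIC)
cv2.imwrite("pics/c2.png",np.vstack([a,b]));go(25,0,.152)
E
```

```text
time: 2.77
tool_pos: [0.5618, -0.0717, 0.3276]
tool_rot: [-3.14, 0.003, 0.272]
contact_force: [-0.3, 0.3, 0.3]
opening: 0.0006
t 2.87 tip S [48.4 -0. ] z 0.1515 offs cm [-2.36 -0.01 -0.05] turn z 0.05 F_S [-0.6 -0.1  0.6] open 0.0003
```

View pics/c2.png

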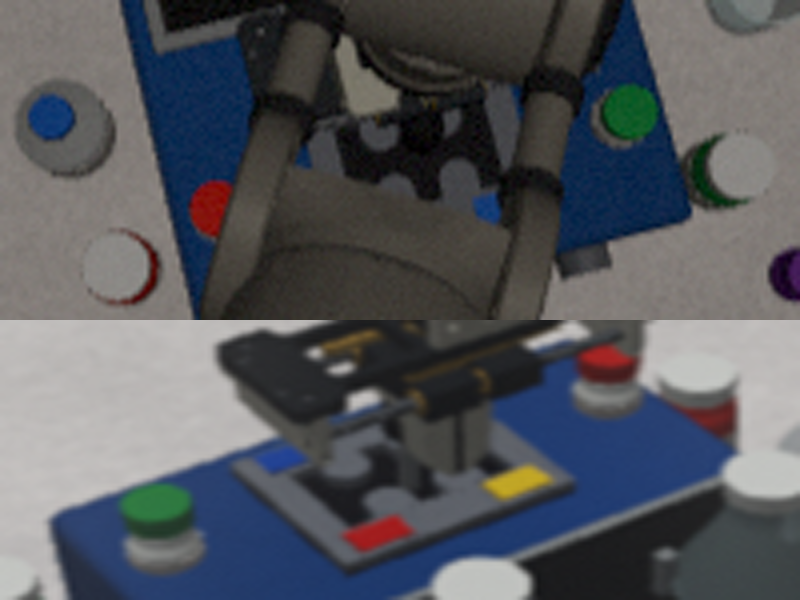

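The fingers are down on the +x side of the knob, which is at (422,130) in the crop and hasn't moved. Now I push toward neutral.

```bash
python3 -m handwheel '{"offset":[[-0.3,0,0],[-0.7,0,0],[-1,0,0],[-1.3,0,0],[-1.6,0,0],[-1.9,0,0],[-2.2,0,0],[-2.5,0,0]],"turn":[[0,0,0],[0,0,0],[0,0,0],[0,0,0],[0,0,0],[0,0,0],[0,0,0],[0,0,0]],"jaw":[-1,-1,-1,-1,-1,-1,-1,-1]}';python3 -m handwheel '{"offset":[[0,0,0],[0,0,0],[0,0,0],[0,0,0],[0,0,0],[0,0,0],[0,0,0],[0,0,0]],"turn":[[0,0,0],[0,0,0],[0,0,0],[0,0,0],[0,0,0],[0,0,0],[0,0,0],[0,0,0]],"jaw":[-1,-1,-1,-1,-1,-1,-1,-1]}';  python3 - <<'E'
from h import *
t=robot.read_camera("top");s=robot.read_camera("scene")
a=cv2.resize(t[190:270,190:390],(800,320),interpolation=cv2.INTER_CUBIC)
b=cv2.resize(s[145:215,140:300],(800,280),interpolation=cv2.INTER_CUBIC)
cv2.imwrite("pics/c3.png",np.vstack([a,b]));go(22.5,0,.152)
P,o,th,_,_=frame()
for x in(0,5,13):print(x,proj("top",np.r_[toW((x,0),o,th),.185]),proj("scene",np.r_[toW((x,0),o,th),.130]))
E
```

```text
time: 3.53
tool_pos: [0.5378, -0.0787, 0.33]
tool_rot: [3.141, -0.001, 0.271]
contact_force: [0.4, 1.3, 0.6]
opening: 0.0005
time: 4.2
tool_pos: [0.538, -0.0786, 0.3296]
tool_rot: [-3.142, 0.0, 0.272]
contact_force: [0.8, 0.9, -0.1]
opening: 0.0002
t 4.3 tip S [23.3 -0.1] z 0.1516 offs cm [-0.09 -0.01 -0.04] turn z 0.04 F_S [-0.3 -0.7  0.9] open 0.0006
0 [296.65106352 225.26397124] [218.27737969 176.79050733]
5 [296.07673436 223.18369755] [219.38225096 177.86514416]
13 [295.22012129 219.85542452] [221.10880402 179.61344874]
```

View pics/c3.png

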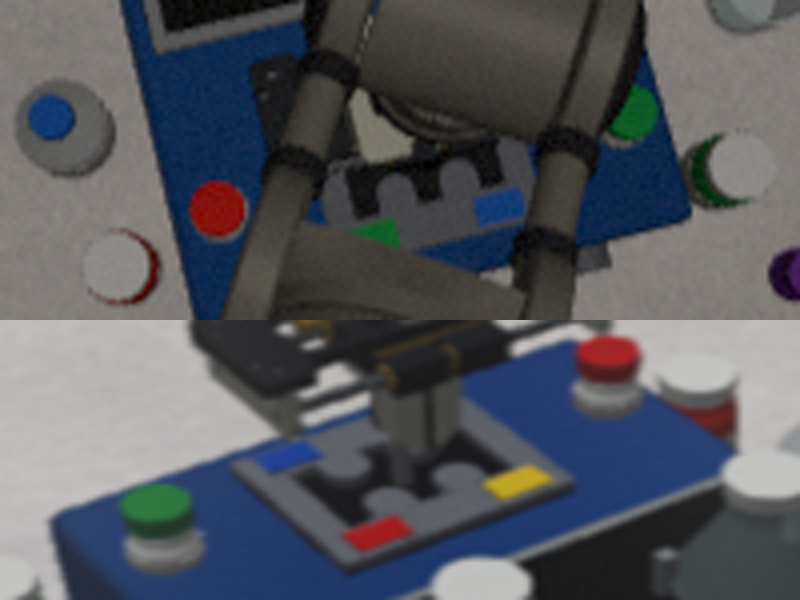

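The knob is hidden behind the fingers. I back off and go around to its -y side.

```bash
python3 -m handwheel '{"offset":[[0.8,0,0],[1.5,0.5,0],[1.5,2.5,0],[1.5,4.5,0],[1.2,5.2,0],[0.2,5.2,0],[-1.3,5.2,0],[-2.3,5.2,0]],"turn":[[0,0,0],[0,0,0],[0,0,0],[0,0,0],[0,0,0],[0,0,0],[0,0,0],[0,0,0]],"jaw":[-1,-1,-1,-1,-1,-1,-1,-1]}';python3 -m handwheel '{"offset":[[0,0,0],[0,0,0],[0,0,0],[0,0,0],[0,0,0],[0,0,0],[0,0,0],[0,0,0]],"turn":[[0,0,0],[0,0,0],[0,0,0],[0,0,0],[0,0,0],[0,0,0],[0,0,0],[0,0,0]],"jaw":[-1,-1,-1,-1,-1,-1,-1,-1]}';  python3 - <<'E'
from h import *
t=robot.read_camera("top");s=robot.read_camera("scene");w=robot.read_camera("wrist")
a=cv2.resize(t[190:270,190:390],(400,160),interpolation=cv2.INTER_CUBIC)
b=cv2.resize(s[145:215,140:300],(800,350),interpolation=cv2.INTER_CUBIC)
cv2.imwrite("pics/c4.png",np.vstack([np.hstack([a,np.zeros((160,400,3),np.uint8)]),b]));cv2.imwrite("pics/w4.png",w)
im=np.zeros((600,800,3),np.uint8);im[:240,:320]=cv2.resize(w,(320,240));im[:240,320:800]=cv2.resize(a,(480,240));im[240:590]=b
cv2.imwrite("pics/c4.png",im);go(0,-45,.152)
E
```

```text
time: 4.97
tool_pos: [0.5291, -0.1351, 0.3294]
tool_rot: [-3.141, 0.001, 0.271]
contact_force: [1.0, 0.2, 0.1]
opening: 0.0003
time: 5.63
tool_pos: [0.5299, -0.1348, 0.3297]
tool_rot: [3.142, 0.0, 0.272]
contact_force: [-0.3, 0.3, -0.7]
opening: 0.0006
t 5.78 tip S [  0.4 -52.1] z 0.1517 offs cm [-0.04 -0.72 -0.03] turn z 0.04 F_S [0.3 0.3 0.1] open 0.0004
```

View pics/c4.png

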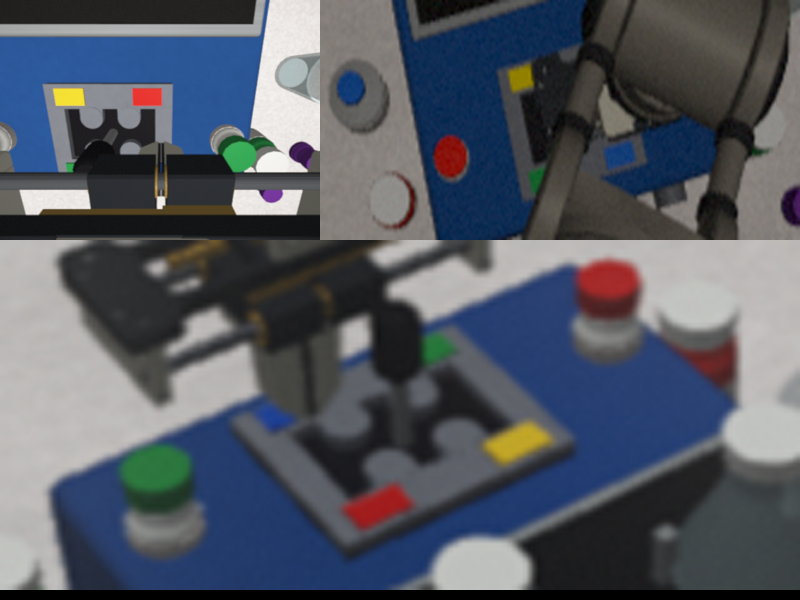

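The scene view shows the knob centred at crop (397,343), which is pixel (219.4,165.6), with the fingers to its -y side. I check where that sits relative to neutral.

```bash
python3 - <<'E'
from h import *
P,o,th,_,_=frame()
for x in(-8,-4,0,4,8,13):
  z=.03+.135*np.cos(x/135); print(x,proj("scene",np.r_[toW((x,0),o,th),z]).round(1))
s=robot.read_camera("scene");g=cv2.cvtColor(s,cv2.COLOR_BGR2GRAY)
m=(g[155:177,212:228]<45).astype(int);print(cv2.moments(m.astype(np.uint8)*1,True)['m10']/m.sum()+212,cv2.moments(m.astype(np.uint8),True)['m01']/m.sum()+155)
for r in m:print(''.join('#' if v else '.' for v in r))
E
```

```text
-8 [215.8 164. ]
-4 [216.7 164.8]
0 [217.5 165.7]
4 [218.4 166.6]
8 [219.3 167.5]
13 [220.4 168.7]
218.32666666666665 164.25333333333333
####............
#####...........
#####...........
#########.......
..#########.....
...########.....
...#########....
...#########....
...#########....
...#########....
...#########....
...#########....
..##########....
..##########....
...##########...
...#########....
....#######.....
.....#####.....#
......###......#
................
................
................
```

The knob is about 3 mm from neutral, within the guided range. I push along +y in stages.

```bash
python3 -m handwheel '{"offset":[[0,-0.6,0],[0,-1.2,0],[0,-1.6,0],[0,-2,0],[0,-2.4,0],[0,-2.8,0],[0,-3.2,0],[0,-3.6,0]],"turn":[[0,0,0],[0,0,0],[0,0,0],[0,0,0],[0,0,0],[0,0,0],[0,0,0],[0,0,0]],"jaw":[-1,-1,-1,-1,-1,-1,-1,-1]}';  python3 -c "
from h import *
go(0,8,.152)"
```

```text
time: 6.5
tool_pos: [0.5201, -0.1, 0.3299]
tool_rot: [3.141, -0.0, 0.271]
contact_force: [0.9, -2.0, -0.0]
opening: 0.0006
t 6.5 tip S [  0.4 -16.1] z 0.1519 offs cm [-0.04 -2.39 -0.02] turn z 0.04 F_S [ 0.4 -2.1 -0. ] open 0.0006
```

Contact is about 2 N, as expected. I continue.

```bash
python3 -m handwheel '{"offset":[[0,-0.3,0],[0,-0.6,0],[0,-0.9,0],[0,-1.2,0],[0,-1.5,0],[0,-1.8,0],[0,-2.1,0],[0,-2.3,0]],"turn":[[0,0,0],[0,0,0],[0,0,0],[0,0,0],[0,0,0],[0,0,0],[0,0,0],[0,0,0]],"jaw":[-1,-1,-1,-1,-1,-1,-1,-1]}';  python3 -c "
from h import *
go(0,8,.152)"
```

```text
time: 7.17
tool_pos: [0.5139, -0.0777, 0.3297]
tool_rot: [3.142, -0.0, 0.272]
contact_force: [-0.5, -2.2, 0.9]
opening: 0.0004
t 7.17 tip S [0.4 7.2] z 0.1517 offs cm [-0.04 -0.08 -0.03] turn z 0.04 F_S [-1.1 -1.9  0.9] open 0.0004
```

```bash
python3 -m handwheel '{"offset":[[0,-0.1,0],[0,0.6,0],[0,1.5,0],[1.5,1.6,0],[3.5,1.6,0],[4,0.5,0],[4,-1.7,0],[4,-3.3,0]],"turn":[[0,0,0],[0,0,0],[0,0,0],[0,0,0],[0,0,0],[0,0,0],[0,0,0],[0,0,0]],"jaw":[-1,-1,-1,-1,-1,-1,-1,-1]}';  python3 - <<'E'
from h import *
s=robot.read_camera("scene");w=robot.read_camera("wrist");t=robot.read_camera("top")
a=cv2.resize(t[190:270,190:390],(400,160),interpolation=cv2.INTER_CUBIC)
b=cv2.resize(s[145:215,140:300],(800,350),interpolation=cv2.INTER_CUBIC)
im=np.zeros((600,800,3),np.uint8);im[:240,:320]=cv2.resize(w,(320,240));im[:240,320:800]=cv2.resize(a,(480,240));im[240:590]=b
cv2.imwrite("pics/c5.png",im);go(22.5,40,.152)
E
```

```text
time: 7.83
tool_pos: [0.5434, -0.035, 0.329]
tool_rot: [-3.14, 0.001, 0.271]
contact_force: [-1.0, -0.1, -0.5]
opening: 0.0005
t 7.98 tip S [40.  40.6] z 0.1515 offs cm [-1.77  0.05 -0.05] turn z 0.13 F_S [-0.9  0.  -0.3] open 0.0007
```

View pics/c5.png

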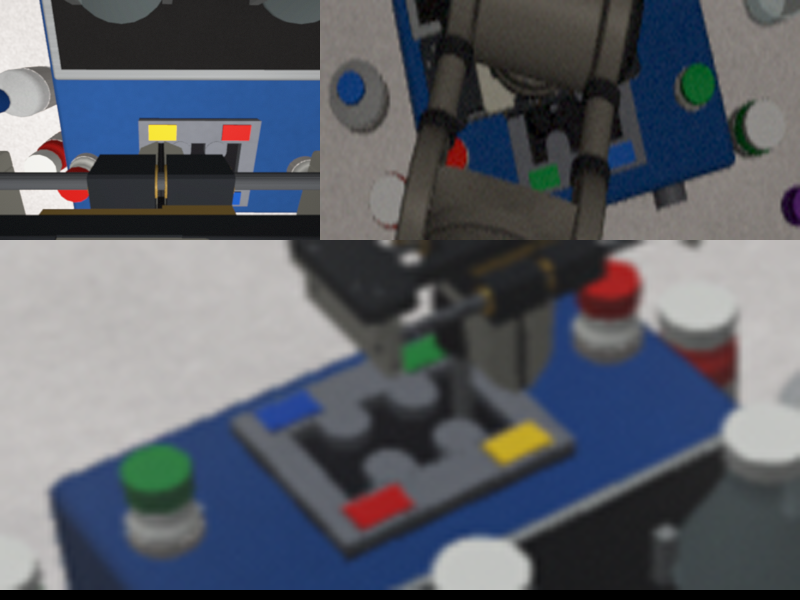

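The stem stands in the +y column at crop (465,385), with the fingers on its +x side. Now I push it home toward -x.

```bash
python3 -m handwheel '{"offset":[[-0.7,0,0],[-1.4,0,0],[-1.8,0,0],[-2.2,0,0],[-2.7,0,0],[-3.2,0,0],[-3.7,0,0],[-4.2,0,0]],"turn":[[0,0,0],[0,0,0],[0,0,0],[0,0,0],[0,0,0],[0,0,0],[0,0,0],[0,0,0]],"jaw":[-1,-1,-1,-1,-1,-1,-1,-1]}';  python3 -c "
from h import *
go(-18,40,.152)"
```

```text
time: 8.65
tool_pos: [0.5028, -0.0471, 0.3298]
tool_rot: [3.141, -0.0, 0.271]
contact_force: [2.5, 0.8, -2.1]
opening: 0.0006
t 8.65 tip S [-2.1 39.7] z 0.1518 offs cm [-1.59 -0.03 -0.02] turn z 0.03 F_S [ 2.6  0.1 -2.1] open 0.0006
```

```bash
python3 -m handwheel '{"offset":[[-0.3,0,0],[-0.6,0,0],[-0.8,0,0],[-1,0,0],[-1.2,0,0],[-1.3,0,0],[-1.4,0,0],[-1.4,0,0]],"turn":[[0,0,0],[0,0,0],[0,0,0],[0,0,0],[0,0,0],[0,0,0],[0,0,0],[0,0,0]],"jaw":[-1,-1,-1,-1,-1,-1,-1,-1]}';  python3 -c "
from h import *
go(-18,40,.152)"
```

```text
time: 9.32
tool_pos: [0.4898, -0.0506, 0.3298]
tool_rot: [3.141, -0.001, 0.271]
contact_force: [3.4, 0.9, -1.7]
opening: 0.0004
t 9.32 tip S [-15.5  39.8] z 0.1518 offs cm [-0.24 -0.02 -0.02] turn z 0.04 F_S [ 3.6 -0.  -1.7] open 0.0004
```

Still only friction force. I creep on until the stop.

```bash
python3 -m handwheel '{"offset":[[-0.05,0,0],[-0.1,0,0],[-0.15,0,0],[-0.2,0,0],[-0.2,0,0],[-0.2,0,0],[-0.2,0,0],[-0.2,0,0]],"turn":[[0,0,0],[0,0,0],[0,0,0],[0,0,0],[0,0,0],[0,0,0],[0,0,0],[0,0,0]],"jaw":[-1,-1,-1,-1,-1,-1,-1,-1]}';  python3 -c "
from h import *
go(-18,40,.152)"
```

```text
time: 9.98
tool_pos: [0.4885, -0.051, 0.3299]
tool_rot: [3.141, -0.003, 0.271]
contact_force: [6.3, 2.4, -3.0]
opening: 0.0006
t 9.98 tip S [-16.5  39.7] z 0.1519 offs cm [-0.1  -0.02 -0.01] turn z 0.04 F_S [ 6.7  0.6 -3. ] open 0.0006
```

```bash
python3 -m handwheel '{"offset":[[-0.05,0,0],[-0.1,0,0],[-0.1,0,0],[-0.1,0,0],[-0.1,0,0],[-0.1,0,0],[-0.1,0,0],[-0.1,0,0]],"turn":[[0,0,0],[0,0,0],[0,0,0],[0,0,0],[0,0,0],[0,0,0],[0,0,0],[0,0,0]],"jaw":[-1,-1,-1,-1,-1,-1,-1,-1]}';  python3 -c "
from h import *
go(-18,40,.152)"
```

```text
time: 10.65
tool_pos: [0.4879, -0.0512, 0.3301]
tool_rot: [3.141, -0.004, 0.271]
contact_force: [8.9, 3.2, -3.5]
opening: 0.0002
t 10.65 tip S [-16.9  39.6] z 0.1521 offs cm [-0.04 -0.03  0.01] turn z 0.03 F_S [ 9.4  0.7 -3.5] open 0.0002
```

The force climbs to 9 N with almost no travel, so the lever is at its stop. I back off, raise, and move to the right so the cameras can see the knob.

```bash
python3 -m handwheel '{"offset":[[0.8,0,0],[2,0,0],[4,0,0],[5,0,-1],[5,0,-3.5],[5,0,-6.5],[5,0,-9],[5,0,-10]],"turn":[[0,0,0],[0,0,0],[0,0,0],[0,0,0],[0,0,0],[0,0,0],[0,0,0],[0,0,0]],"jaw":[-1,-1,-1,-1,-1,-1,-1,-1]}'; python3 -m handwheel '{"offset":[[0,3,0],[0,6,0],[0,9,0],[0,12,0],[0,15,0],[0,18,0],[0,20,0],[0,21,0]],"turn":[[0,0,0],[0,0,0],[0,0,0],[0,0,0],[0,0,0],[0,0,0],[0,0,0],[0,0,0]],"jaw":[-1,-1,-1,-1,-1,-1,-1,-1]}'; python3 -m handwheel '{"offset":[[-2,0,0],[-4,0,0],[-6,1,0],[-8,2,0],[-10,3,0],[-11,4,0],[-12,4,0],[-12,4,0]],"turn":[[0,0,0],[0,0,0],[0,0,0],[0,0,0],[0,0,0],[0,0,0],[0,0,0],[0,0,0]],"jaw":[-1,-1,-1,-1,-1,-1,-1,-1]}'; python3 - <<'E'
from h import *
s=robot.read_camera("scene");t=robot.read_camera("top")
a=cv2.resize(t[170:290,190:390],(500,300),interpolation=cv2.INTER_CUBIC)
b=cv2.resize(s[145:205,140:300],(800,300),interpolation=cv2.INTER_CUBIC)
im=np.zeros((600,800,3),np.uint8);im[:300,:500]=a;im[300:]=b
cv2.imwrite("pics/c6.png",im);go(0,0,.25)
P,o,th,_,_=frame();k=np.r_[toW((-43,40),o,th),.158];print("expect",proj("top",k),proj("scene",k))
E
```

```text
time: 11.32
tool_pos: [0.5352, -0.038, 0.433]
tool_rot: [3.139, -0.003, 0.272]
contact_force: [1.2, -0.6, -0.1]
opening: 0.0002
time: 11.98
tool_pos: [0.5913, -0.2429, 0.4279]
tool_rot: [-3.14, 0.003, 0.269]
contact_force: [0.6, -0.3, -0.6]
opening: 0.0003
time: 12.65
tool_pos: [0.4854, -0.3114, 0.4295]
tool_rot: [-3.141, 0.001, 0.27]
contact_force: [0.1, -0.6, -0.1]
opening: 0.0
t 12.75 tip S [ -88.1 -209.7] z 0.2516 offs cm [  8.83 -20.97   0.18] turn z 0.04 F_S [ 0.8  0.3 -1.2] open 0.0006
expect [283.9334637  248.13622394] [222.20952874 153.15180334]
```

View pics/c6.png

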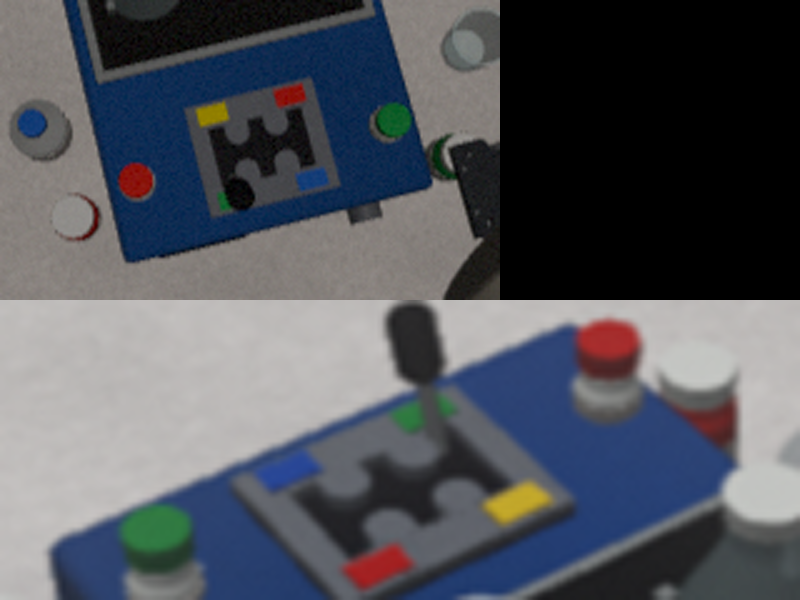

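The knob is at top-view pixel (285.2,247.6) and scene pixel (222.8,153.6). The expected home pixels are (283.9,248.1) and (222.2,153.2). The cups and bottles in view are where they were. I run one numeric check, then hand in.

```bash
python3 - <<'E'
from h import *
P,o,th,_,_=frame();p,e=tri(("top",(285.2,247.6)),("scene",(222.8,153.6)));print(toS(p,o,th),p[2],e)
t0=cv2.imread("pics/top0.png");t=robot.read_camera("top")
for n,c,b in[("cup_red","red",(235,232,255,252)),("cup_green","green",(337,208,357,228)),("reagent","blue",(192,210,214,230))]:print(n,blobs(t0,c,b),blobs(t,c,b))
d=np.hypot(*(toS(p,o,th)-[-43,40]));print("off",d)
if d<7: robot.hand_in()
E
```

```text
[-41.5  38.5] 0.158223764448769 0.00392398506179875
cup_red [([243.9, 241.9], 145)] [([243.9, 241.8], 145)]
cup_green [([346.4, 219.6], 29)] [([347.3, 217.6], 110)]
reagent [([202.1, 218.6], 89)] [([202.1, 218.7], 90)]
off 2.1213203435596424
the job is handed in; nothing more can be done
```

The lever is home in the green slot, and I handed the job in at about 12.8 s of robot time; it returned no verdict. With closed fingertips I pushed it back to neutral, along the cross slot to the green column, then toward the robot until the force rose to about 9 N with almost no travel. That was the highest contact reading I saw, sampled between moves.

**Lever position:** after I backed the arm off, two camera views put the knob about 2 mm from its home point above the green tag, at a height of 158 mm. The two view rays missed each other by 4 mm, so the position is good to a few millimetres. I did not measure that the lever was at rest. The arm is clear of everything, with the wrist force near zero.

**Bystanders:**
- **Red-capped cup and reagent bottle:** not moved, by colour-blob comparison.
- **Green-capped cup:** its blob centre shifted about 2 px, but the first picture's mask caught only 29 of about 110 px. I put this down to segmentation, since the robot never came near that cup and it looks unmoved.
- **Red buffer bottle:** checked only by eye; it looked unmoved.
- **Beaker and green buffer bottle:** checked only by eye; the gripper partly hid the green bottle in the last view.

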